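# Snap a fresh label roll into the bench dispenser

### The job

Load the fresh roll of labels into the blue leaning dispenser: lift it out of its cradle by its flat faces and press its axle down the leaning mouth until both axle ends have snapped into the holes of the two spring leaves. Let go, then swing the orange brake arm up against its stop, so that its pad stands in front of the roll, and leave it there. Do not push the marker, the twist-tie spool, the tape roll or the lidded cup out of their places.

Things in the scene. Friction and masses are not known exactly. Their poses are not given: they have to be found in the camera images.
- roll_center (a point): centre of the loose white label roll: 82 mm diameter, 40 mm wide between flat faces, 0.13 to 0.23 kg. A black axle (10 mm thick, 126 mm long, last 5 mm chamfered) runs through it along this frame's z axis, level. It stands on its rim in the cradle, centre 51 mm above the bench. Grasp the two flat faces near the upper rim, about 30 mm from the centre, fingers clear of the axle
- cradle: grey cradle fixed on the bench, 84 x 60 mm and 19 mm high, with two rails that hold the roll by its rim; origin at the centre of its underside, z up; the waiting roll's axle lies along its y axis
- dispenser: blue steel roll dispenser, fixed; dark foot plate 170 x 156 mm. Origin on the bench under the seat, z up, x to its back, y along the axle of a seated roll. Its mouth leans 30 degrees from vertical to its front (-x, the brake arm's side): the roll goes in along (0.5, 0, -0.866) of this frame, gripper tilted alike (5 degrees steeper will do), fingers between the leaves
- seat (a point): where the roll's centre lies when seated, 100 mm above the bench; axes as the dispenser's. At each end of the axle stands a steel leaf, 40 mm wide, 4 mm thick, inner face 56 mm from the seat along y, with a 14 mm square hole at the seat's height in which the axle end has 2 mm of play. Release by opening only a little (under 60 mm), so that the fingers do not hit the leaves
- mouth (a point): centre of the mouth, 37 mm from the seat against the entry direction, where the leaves' 30 degree flares end; axes as the dispenser's. Wings on the flares, some 30 mm apart here, lead the axle ends to the holes. The ends touch the flares about 27 mm before the seat and must push each leaf some 7 mm outward; this takes about 10 to 20 N along the mouth
- hood_edge (a point): middle of the upper edge of the blue hood plate, 132 mm wide. The plate is parallel to the entry direction, its face 67 mm behind the axle's path, and ends 125 mm beyond the seat, so it overhangs the roll: an upright gripper would hit it
- leaf_left (a joint): outward turn of the leaf at the dispenser's +y side about its foot, 46 mm below the seat, rad: 0 closed (a spring holds it there), about 0.15 when an axle end passes
- leaf_right (a joint): the same for the leaf at the dispenser's -y side
- brake_arm (a joint): orange brake arm at the dispenser's front, rad: 0 is upright against its stop, pad a few mm before the roll's rim; grows as it swings down to the front (0.35 to 0.6 at the start). It stays where it is left; about 1 to 2 N at the handle move it. Its hinge is level along the dispenser's y axis, 62 mm in front of the seat and 22 mm above the bench
- brake_handle (a point): centre of the brake arm's orange cross handle, a 40 mm long bar of 14 mm diameter along the dispenser's y axis, 96 mm from the hinge; foremost part of the arm, can be pushed towards the back with closed fingertips; when the arm is up it stands 63 mm in front of the seat and 118 mm above the bench
- pen: blue marker lying on the bench, 124 x 19 x 18 mm; bystander, leave it in place
- spool: green twist-tie spool standing on the bench, 61 mm diameter, 40 mm high; bystander, leave it in place
- tape: roll of tan tape lying flat, 90 mm diameter, 48 mm high; bystander, leave it in place
- cup: white sample cup with a red lid, 64 mm diameter, 58 mm high; bystander, leave it in place

How it is judged:
On the way, in this order (a step that is already met when the one before it is completed fails the run):
1. the roll is seated with both axle ends snapped into the leaves (distance between roll_center and seat below 0.005 m and angle between the z axis of roll_center and the y axis of dispenser, either way round below 0.06 rad and value of joint each of leaf_left, leaf_right below 0.05 rad), for 0.2 s.
2. the brake arm is swung up to its stop (value of joint brake_arm below 0.08 rad), for 0.2 s.
At the end, for the whole second after the job is handed in: the roll's centre lies within 5 mm of its seat, its axle within 0.06 rad of the dispenser's y axis, both leaves are closed (under 0.05 rad), the brake arm is up (under 0.08 rad), the roll is at rest (all of step 1 and value of joint brake_arm below 0.08 rad and linear speed of roll below 0.02 m/s); the robot touches nothing.
It fails at once if a bystander (marker, spool, tape roll or cup) is moved by more than 30 mm (distance of any of pen, spool, tape, cup from where it was at the start of the episode above 0.03 m).
It also fails if it takes over 58 s, if anything falls off the work surface, if the arm or the gripper's body presses on something with over 40 N, if the wrist force passes 120 N, or if a joint passes its speed limit or range.

### The arm

A 6-joint arm with a two-finger parallel gripper is mounted at the origin on a cart in front of the work surface, level with it; the furniture and walls round the work are solid. World frame = base frame: x ahead of the robot, y to its left, z up, the work surface at z = 0. Lengths are in m, angles in rad, forces in N, time in s.
With the tool pointing down it reaches from about 0.35 to 0.8 m from the base axis. Payload 7.3 kg.
Tool frame: the origin (TCP) lies between the finger pads; the fingertips stand 25 mm ahead of it and the grasp point (between the pads) lies 6 mm ahead of it (r.tip_extent is the distance from the TCP to the fingertips, in m); z points along the fingers, y is the direction in which the jaws open and shut (so a half turn about z gives the same grasp; the last joint's range is limited). The gripper opens to 85 mm and grips with 20 to 120 N. Pads are 22 mm wide; open, the fingers measure 114 mm over their backs; the gripper's body (76 mm by 85 mm) begins 54 mm behind the grasp point. The pads swing forward as they close: fully open they stand 13 mm farther back than shut.
Start: joints at [1.142, 0.342, 1.524, -0, 1.275, -0.146], TCP at [0.146, 0.504, 0.256] pointing down, gripper open.
Joint ranges: [-2.53, 2.53], [-0.77, 2.02], [0.04, 2.7], [-1, 4.14], [0.28, 2.66], [-3.11, 3.11]. Speed limits (rad/s): [2.57, 2.57, 3.14, 3.14, 3.14, 3.14].

### API

Orientations are given as a unit quaternion [x, y, z, w].
In Python, from workcell import r, command_gripper, optics gives the robot as it stands. The module is installed in compiled form; this text tells all that it offers. Calls block until the motion is done:
- r.reach(position, orientation): joint-space move of the TCP to a pose.
- r.move_straight(position, orientation=None, speed=0.15, max_force=None): straight line of the TCP; orientation=None keeps the orientation; speed is the mean speed in m/s. With max_force (N) it stops when the force on the tool has changed by that much, and returns True; else False.
- r.movej(angles): joint-space move.
- command_gripper(opening, force=None): finger opening in m; force is the grip in N (None keeps the last); returns when the fingers have stopped.
- r.hold(seconds).
- r.solve_ik(position, orientation): joint angles nearest the present ones, or None.
- r.read_state(): the state.
- optics.get_image(name): name is "scene" or "side" or "wrist"; returns (picture, depth): 480x640x3 uint8, red, green, blue; 480x640 float32, m along the optical axis (not along the pixel's ray), 0 where there is no reading.
- optics.camera_model(name): a dict with "K" (3x3 intrinsics, pixels), "k1" (the pictures are not rectified: a ray, as slopes to the right and down, at radius r is drawn at 1 + k1 r^2 times it, then the intrinsics apply), "R" (3x3) and "t" (3): a world point X has camera coordinates R X + t; the wrist camera has in their place "tool_from_camera" (4x4, takes a point from camera to tool coordinates, whose origin is the TCP and whose axes are the flange's). Camera axes: x right, y down, z forward; pixel columns grow to the right and rows downward; lengths in m; the calibration is good to about 2 mm. A picture is of the moment at which its call begins: read the wrist's pose just before it. camera_model takes no time and is no camera call.
A pose or a line that the arm cannot do raises r.PlanningError and nothing moves.
- r.finish_job(): hands the job in, once; it reports no verdict.
The state is a dict: "time_s": time; "joint_positions": joint angles; "dq": joint speeds; "tau": joint torques, N m; "eef_pos": TCP position; "eef_rot": TCP orientation; "contact_force": force on the tool from outside, world axes, zero at the start; "torque": the same for the moment, N m; "grip_width": finger opening in m.
Only numpy, scipy, OpenCV 4.12 (cv2) and the standard library are available. Lean on these libraries where they do the work, as an engineer would, in place of code of your own. Each camera call takes 0.05 s, during which the arm holds its last target. There are 200 camera calls.

## Working session

There is one attempt and no reset: what is moved stays moved. The work goes in short steps, each a Python script; the robot and the scene stay as the last script left them, time stands still between calls to the robot, and variables do not carry over. Pictures are saved under pics/ and viewed, about 8 in all and at most 12, crops included, and the job is handed in when it is done.

```bash
mkdir -p pics; cat > h.py <<'E'
import numpy as np, cv2
from scipy.spatial.transform import Rotation as Ro
from workcell import r, command_gripper, optics
def cloud(name):
    s=r.read_state(); im,d=optics.get_image(name); m=optics.camera_model(name)
    K=np.array(m["K"]);h,w=d.shape
    u,v=np.meshgrid(np.arange(w),np.arange(h))
    p=cv2.undistortPoints(np.stack([u,v],-1).reshape(-1,1,2).astype(float),K,np.array([m["k1"],0,0,0.])).reshape(h,w,2)
    C=np.dstack([p*d[...,None],d])
    if name=="wrist":
        T=np.array(m["tool_from_camera"]); R=Ro.from_quat(s["eef_rot"]).as_matrix()
        X=(C@T[:3,:3].T+T[:3,3])@R.T+s["eef_pos"]
    else: X=(C-np.array(m["t"]))@np.array(m["R"])
    X[d==0]=np.nan
    return im,d,X
def save(n,im): cv2.imwrite("pics/"+n,im[...,::-1])
E
python3 - <<'E'
from h import *
for n in("scene","side","wrist"):
    im,d,X=cloud(n); save(n+"0.png",im); np.savez(n+"0.npz",im=im,d=d,X=X)
s=r.read_state();print(s["time_s"],s["eef_rot"],r.tip_extent)
E
```

```text
0.15 [ 1.40946543e-01  9.90017035e-01 -5.62746076e-04 -1.57708967e-04] 0.025
```

View pics/scene0.png

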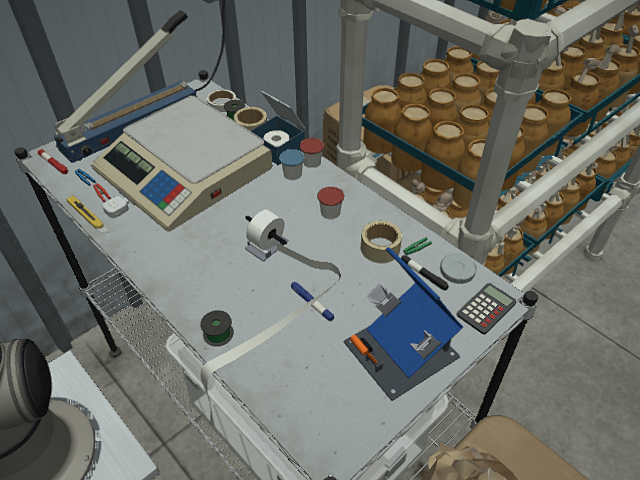

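View pics/side0.png

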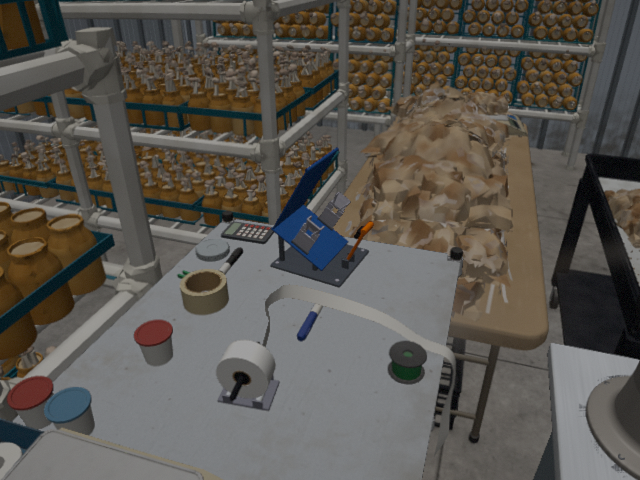

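```bash
python3 - <<'E'
from h import *
S=np.load("scene0.npz");D=np.load("side0.npz")
a=cv2.resize(S["im"][235:405,330:480],None,fx=2.66,fy=2.66,interpolation=3)
b=cv2.resize(D["im"][140:290,260:390],None,fx=3,fy=3,interpolation=3)
H=max(a.shape[0],b.shape[0]);o=np.zeros((H,a.shape[1]+b.shape[1],3),np.uint8)
o[:a.shape[0],:a.shape[1]]=a;o[:b.shape[0],a.shape[1]:]=b;save("disp.png",o);print(o.shape)
for n,Z in(("scene",S),("side",D)):
    X=Z["X"];hsv=cv2.cvtColor(Z["im"],cv2.COLOR_RGB2HSV);h,s,v=cv2.split(hsv)
    bx=(slice(235,405),slice(330,480)) if n=="scene" else (slice(140,290),slice(260,390))
    rb=(slice(195,265),slice(235,300)) if n=="scene" else (slice(330,412),slice(205,285))
    def sel(m,box):
        q=np.zeros(m.shape,bool);q[box]=m[box];return q&np.isfinite(X[...,2])
    blue=sel((h>100)&(h<130)&(s>120),bx);P=X[blue];P=P[P[:,2]>.03]
    # dominant planes by RANSAC
    rng=np.random.default_rng(0);Q=P
    for k in range(2):
        best=None
        for _ in range(400):
            t=Q[rng.choice(len(Q),3,False)];nn=np.cross(t[1]-t[0],t[2]-t[0]);l=np.linalg.norm(nn)
            if l<1e-5: continue
            nn/=l;i=abs((Q-t[0])@nn)<.003
            if best is None or i.sum()>best.sum():best=i
        c=Q[best].mean(0);nn=np.linalg.svd(Q[best]-c)[2][2];print(n,"plane",len(Q),best.sum(),c.round(4),nn.round(4),"lo",Q[best].min(0).round(3),"hi",Q[best].max(0).round(3));Q=Q[~best]
    org=sel((h>5)&(h<20)&(s>180)&(v>90),bx);P=X[org];print("orange",len(P),P.min(0).round(3),P.max(0).round(3),"top",P[P[:,2]>P[:,2].max()-.012].mean(0).round(3))
    w=sel((s<40)&(v>110),rb);P=X[w];P=P[P[:,2]>.03];print("white",len(P),np.percentile(P,[1,50,99],axis=0).round(3).tolist())
    k=sel((v<60),rb);P=X[k];P=P[(P[:,2]>.03)&(P[:,2]<.07)];print("axle",len(P),P.mean(0).round(3),np.percentile(P,[2,98],axis=0).round(3).tolist(), np.linalg.svd(P-P.mean(0))[2][0].round(3))
    pts=dict(pen=(312,301),spool=(216,325),tape=(381,240),cup=(331,197)) if n=="scene" else dict(pen=(310,320),spool=(407,352),tape=(205,283),cup=(154,330))
    for q,(x,y) in pts.items(): print(q,X[y,x].round(3))
E
```

```text
(452, 789, 3)
scene plane 4177 3111 [ 0.6498 -0.2886  0.062 ] [ 0.4893 -0.0816 -0.8683] lo [ 0.582 -0.362  0.03 ] hi [ 0.711 -0.216  0.096]
scene plane 1066 424 [ 0.6435 -0.2941  0.0548] [ 0.4854 -0.0817 -0.8705] lo [ 0.592 -0.359  0.03 ] hi [ 0.713 -0.219  0.089]
orange 191 [ 0.508 -0.288  0.006] [ 0.58  -0.214  0.12 ] top [ 0.517 -0.269  0.114]
white 531 [[0.567, 0.089, 0.035], [0.593, 0.11, 0.085], [0.639, 0.133, 0.094]]
axle 136 [0.61  0.095 0.053] [[0.598, 0.054, 0.042], [0.623, 0.171, 0.063]] [ 0.121 -0.992 -0.039]
pen [ 0.557 -0.1    0.041]
spool [ 0.381 -0.013  0.035]
tape [ 0.813 -0.054  0.002]
cup [0.787 0.089 0.057]
side plane 2691 1560 [ 0.6501 -0.283   0.0602] [ 0.4919 -0.0763 -0.8673] lo [ 0.588 -0.362  0.03 ] hi [ 0.717 -0.214  0.094]
side plane 1131 1053 [ 0.6552 -0.2787  0.1765] [-0.8559  0.1387 -0.4981] lo [ 0.607 -0.355  0.085] hi [ 0.715 -0.216  0.245]
orange 115 [ 0.51  -1.676 -0.427] [ 1.289 -0.245  0.117] top [ 0.518 -0.263  0.114]
white 875 [[0.574, 0.091, 0.07], [0.601, 0.115, 0.088], [0.643, 0.136, 0.094]]
axle 296 [0.605 0.142 0.054] [[0.596, 0.029, 0.032], [0.62, 0.176, 0.062]] [-0.118  0.983  0.14 ]
pen [ 0.57  -0.062  0.017]
spool [ 0.385 -0.014  0.037]
tape [ 0.81  -0.1    0.019]
cup [0.792 0.089 0.055]
```

View pics/disp.png

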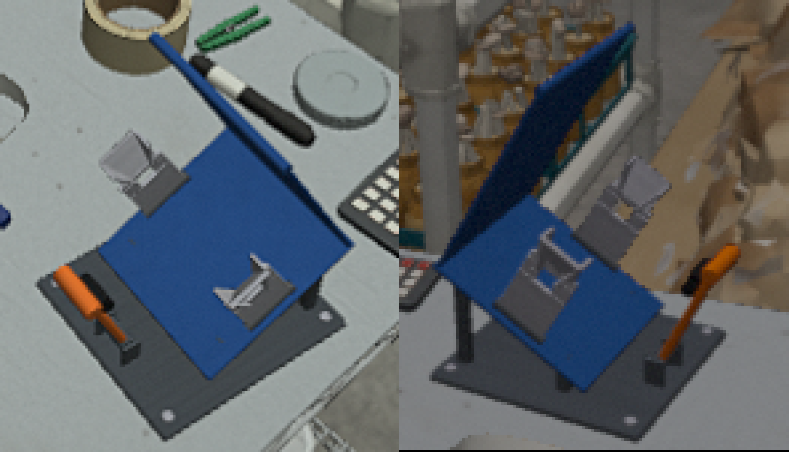

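```bash
cat >> h.py <<'E'
def pose(zdir,ydir):
    z=np.array(zdir,float);z/=np.linalg.norm(z);y=np.array(ydir,float);y-=z*(y@z);y/=np.linalg.norm(y)
    return np.column_stack([np.cross(y,z),y,z])
def quat(zdir,ydir,ref=None):
    "choose the half turn whose solution is nearest"
    return Ro.from_matrix(pose(zdir,ydir)).as_quat()
E
python3 - <<'E'
from h import *
print(np.array(optics.camera_model("wrist")["tool_from_camera"]).round(3).tolist())
a=np.array([-.12,.99,0])
for p,nm,ax in(([.607,.113,.30],"wr",a),([.53,-.27,.42],"wd",np.array([.16,.987,0]))):
    sols=[]
    for sg in(1,-1):
        q=quat([0,0,-1],sg*ax);j=r.solve_ik(np.array(p),q);print(nm,sg,None if j is None else np.round(j,2));sols.append(q)
    s=r.read_state();
    R=Ro.from_quat(s["eef_rot"]).as_matrix()
    q=sols[0] if R[:,1]@ax>0 else sols[1]
    r.reach(np.array(p),q)
    im,d,X=cloud("wrist");save(nm+".png",im);np.savez(nm+".npz",im=im,d=d,X=X);s=r.read_state();print(s["time_s"],s["eef_pos"])
u=np.hstack([cv2.resize(np.load(n+".npz")["im"],(400,300),interpolation=3) for n in("wr","wd")]);save("w2.png",u)
E
```

```text
[[-0.001, -0.963, -0.268, 0.068], [1.0, -0.001, 0.0, 0.0], [-0.001, -0.268, 0.963, -0.118], [0.0, 0.0, 0.0, 1.0]]
wr 1 [ 0.06  0.49  1.17 -0.    1.48 -1.63]
wr -1 [ 0.06  0.49  1.17 -0.    1.48  1.51]
2.3667 [0.60668313 0.11399295 0.30005342]
wd 1 [-0.6   0.42  0.96 -0.    1.76 -2.01]
wd -1 [-0.6   0.42  0.96 -0.    1.76  1.13]
3.925 [ 0.53053493 -0.26882543  0.41957298]
```

View pics/w2.png

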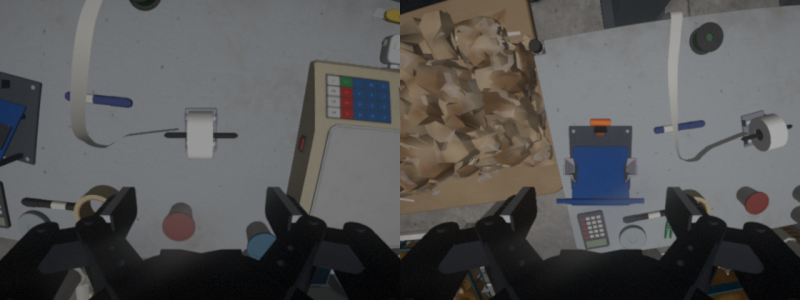

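```bash
python3 - <<'E'
from h import *
Z=np.load("wr.npz");X=Z["X"];v=Z["im"].max(2)
near=np.hypot(X[...,0]-.607,X[...,1]-.113)<.09
m=near&(X[...,2]>.07)&(v>120);P=X[m]
print("roll",m.sum(),cv2.minAreaRect((P[:,:2]*1000).astype(np.float32)),np.percentile(P[:,2],[1,50,99]).round(4))
m=near&(v<60)&(X[...,2]>.035)&(X[...,2]<.075);P=X[m];print("axle",m.sum(),P.mean(0).round(4),cv2.minAreaRect((P[:,:2]*1000).astype(np.float32)))
for n,Z in((n,np.load(n+".npz")) for n in("wd","scene0","side0")):
    X=Z["X"];hsv=cv2.cvtColor(Z["im"],cv2.COLOR_RGB2HSV);h,s,v=cv2.split(hsv)
    yaw=np.radians(-9.2);c,sn=np.cos(yaw),np.sin(yaw)
    L=np.dstack([X[...,0]*c+X[...,1]*sn,-X[...,0]*sn+X[...,1]*c,X[...,2]])
    near=(np.abs(L[...,0]-.64)<.17)&(np.abs(L[...,1]+.177)<.12)
    blue=near&(h>100)&(h<130)&(s>120)
    B=L[blue];
    n0=np.array([.866,0,.5]);e=np.array([.5,0,-.866])
    hood=B[B[:,2]>.13]; 
    print(n,"deck y",np.percentile(B[B[:,2]<.09][:,1],[.5,99.5]).round(4), "deck e",np.median(B[B[:,2]<.09]@e).round(4))
    if len(hood)>50: print(" hood",len(hood),"y",np.percentile(hood[:,1],[.5,99.5]).round(4),"n",np.percentile(hood@n0,[5,50,95]).round(4),"e min",np.percentile(hood@e,1).round(4))
    grey=near&(s<60)&(L[...,2]>.09)&(L[...,2]<.15)&(np.abs(L[...,0]-.65)<.05);G=L[grey]
    for sg in(1,-1):
        g=G[(G[:,1]+.177)*sg>0.03]; 
        if len(g)>5: print(" leaf",sg,len(g),g.mean(0).round(4),"y",np.percentile(g[:,1],[3,50,97]).round(4),"n",np.percentile(g@n0,[3,97]).round(4),"e",np.percentile(g@e,[3,97]).round(4))
    o=near&(h>3)&(h<20)&(s>170)&(v>80)&(X[...,2]>.09);O=L[o]
    if len(O): print(" handle",len(O),O.mean(0).round(4),np.percentile(O,[3,97],axis=0).round(4).tolist())
    f=near&(v<85)&(s<90)&(L[...,2]<.02)&(L[...,2]>0)
    if f.sum()>50:
        F=X[f];print(" foot",f.sum(),cv2.minAreaRect((F[:,:2]*1000).astype(np.float32)),"L y",np.percentile(L[f][:,1],[1,99]).round(4),"x",np.percentile(L[f][:,0],[1,99]).round(4))
E
```

```text
roll 2856 ((606.91650390625, 108.42483520507812), (80.5556640625, 76.84463500976562), 62.90287399291992) [0.0737 0.0893 0.3268]
axle 550 [0.6081 0.1154 0.0554] ((608.4882202148438, 114.20028686523438), (8.3140287399292, 122.94535827636719), 6.774082183837891)
wd deck y [-0.2449 -0.1174] deck e 0.2904
 hood 1930 y [-0.2461 -0.1102] n [0.6864 0.7204 0.7317] e min -0.1576
 leaf 1 550 [ 0.645  -0.1181  0.123 ] y [-0.1261 -0.1184 -0.1087] n [0.6035 0.6376] e [0.2036 0.2501]
 leaf -1 551 [ 0.6452 -0.2434  0.123 ] y [-0.2529 -0.2432 -0.2354] n [0.6034 0.6378] e [0.2038 0.2494]
 handle 270 [ 0.5547 -0.1811  0.1154] [[0.5499, -0.1984, 0.1127], [0.56, -0.1644, 0.1174]]
 foot 2950 ((651.6446533203125, -292.10028076171875), (166.80337524414062, 238.39402770996094), 74.94471740722656) L y [-0.257 -0.105] x [0.5781 0.6575]
scene0 deck y [-0.2462 -0.1174] deck e 0.2905
 hood 440 y [-0.2474 -0.1177] n [0.685  0.6873 0.691 ] e min 0.1139
 leaf 1 372 [ 0.648  -0.1205  0.1173] y [-0.1273 -0.1222 -0.1101] n [0.6017 0.6372] e [0.2032 0.2537]
 leaf -1 200 [ 0.6479 -0.2451  0.1199] y [-0.2534 -0.2445 -0.237 ] n [0.6025 0.638 ] e [0.2026 0.256 ]
 handle 167 [ 0.5533 -0.1838  0.1138] [[0.5475, -0.2013, 0.1059], [0.5634, -0.1637, 0.1178]]
 foot 2345 ((622.7899169921875, -285.60260009765625), (155.30886840820312, 170.67596435546875), 80.58466339111328) L y [-0.2587 -0.1086] x [0.5772 0.7396]
side0 deck y [-0.2434 -0.1134] deck e 0.2914
 hood 854 y [-0.2444 -0.113 ] n [0.686  0.6869 0.6889] e min 0.1164
 leaf 1 255 [ 0.6523 -0.1166  0.1129] y [-0.123  -0.1187 -0.1076] n [0.6023 0.6377] e [0.2045 0.2574]
 leaf -1 347 [ 0.6511 -0.2403  0.1143] y [-0.2506 -0.2388 -0.2335] n [0.6022 0.638 ] e [0.2054 0.2567]
 handle 99 [ 0.5542 -0.1754  0.1118] [[0.5482, -0.1989, 0.095], [0.5638, -0.1595, 0.1165]]
 foot 1792 ((644.108642578125, -282.9364318847656), (154.98931884765625, 209.13092041015625), 81.813720703125) L y [-0.2511 -0.1013] x [0.5777 0.7432]
```

```bash
cat >> h.py <<'E'
yaw=np.radians(-9.2);xd=np.array([np.cos(yaw),np.sin(yaw),0]);yd=np.array([-np.sin(yaw),np.cos(yaw),0]);zd=np.array([0,0,1.])
seat=.6581*xd-.1808*yd+.1*zd
e=.5*xd-.866*zd;nv=.866*xd+.5*zd
roll=np.array([.608,.1145,.051]);ax=np.array([-np.sin(np.radians(6.8)),np.cos(np.radians(6.8)),0])
G=.036
def sgn(): return 1 if Ro.from_quat(r.read_state()["eef_rot"]).as_matrix()[:,1]@yd>0 else -1
E
python3 - <<'E'
from h import *
g=sgn();qp=quat([0,0,-1],g*ax);qi=quat(e,g*yd)
for q,p in((qp,roll+[0,0,.036]),(qi,seat-G*e),(qi,seat-(G+.14)*e-.03*nv)): print(r.solve_ik(p,q))
# roll region lateral measure already; pick
command_gripper(.065,100)
r.reach(roll+[0,0,.036+.09],qp)
print("body clear; f",r.move_straight(roll+[0,0,.036],speed=.1,max_force=15))
print(r.read_state()["eef_pos"])
command_gripper(.03,100);s=r.read_state();print(s["grip_width"],s["contact_force"].round(1) if hasattr(s["contact_force"],"round") else s["contact_force"])
r.move_straight(roll+[0,0,.036+.15],speed=.12)
s=r.read_state();print(s["grip_width"],s["contact_force"],s["time_s"])
im,d,X=cloud("wrist");save("grip.png",im);np.savez("grip.npz",im=im,d=d,X=X,p=s["eef_pos"],q=s["eef_rot"])
E
```

```text
[ 6.23390359e-02  6.78032616e-01  1.45477640e+00 -4.44089210e-16
  1.00878364e+00 -1.62713968e+00]
[-0.6554849   0.53615898  1.7229427   0.54771739  0.47355181 -2.50536307]
[-0.76019745  0.24735739  1.83517535  0.471864    0.66973622 -2.48588755]
body clear; f False
[0.60848811 0.11452444 0.0877239 ]
0.03831682622976164 [-0.5 -1.2  7. ]
0.03848326863314901 [ 0.0561379  -0.0660832  -1.84028609] 8.7583
```

View pics/grip.png

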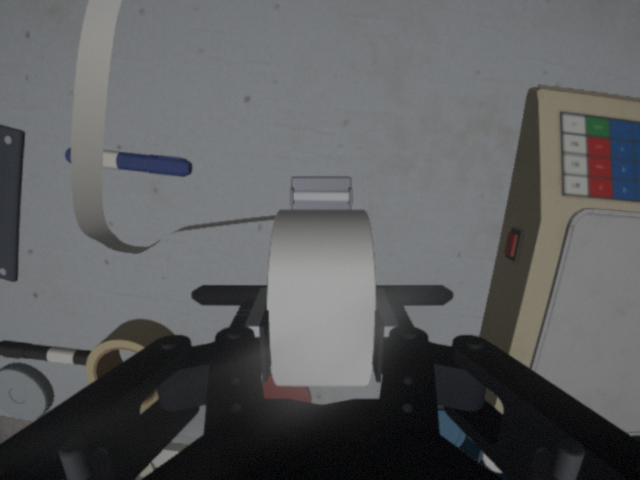

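The roll is held squarely: its axle runs level at row 295, from column 193 to 452, and the cradle is empty behind it (row 190). Next I measure the axle in the tool frame.

```bash
cat >> h.py <<'E'
def axle_tool(f="grip.npz"):
    Z=np.load(f);R=Ro.from_quat(Z["q"]).as_matrix();T=(Z["X"]-Z["p"])@R
    v=Z["im"].max(2);out=[]
    for a,b in((194,228),(415,450)):
        m=np.zeros(v.shape,bool);m[278:312,a:b]=True
        m&=(v<75)&(T[...,2]>.01)&(T[...,2]<.06);P=T[m]
        out.append(np.r_[P.mean(0),(P[:,0].min()+P[:,0].max())/2,P[:,2].min(),m.sum(),P[:,1].min(),P[:,1].max()])
    return np.array(out)
E
python3 -c "
from h import *
print(axle_tool().round(4))"
```

```text
[[ 1.40e-03 -5.14e-02  3.35e-02  6.00e-04  3.06e-02  6.28e+02 -6.09e-02
  -4.34e-02]
 [ 1.50e-03  5.24e-02  3.28e-02  9.00e-04  3.00e-02  6.47e+02  4.41e-02
   6.17e-02]]
```

```bash
python3 - <<'E'
from h import *
g=sgn();q=quat(e,g*yd)
w=seat-(G+.15)*e-.04*nv
r.reach(w+.25*yd,q)
r.move_straight(w,q,speed=.2)
r.move_straight(seat-(G+.06)*e,q,speed=.15)
s=r.read_state();print(s["time_s"],s["eef_pos"]-(seat-(G+.06)*e),s["contact_force"])
for n in("side","scene"):
    im,d,X=cloud(n);save("pre_"+n+".png",im)
    if n=="side":a=im[130:290,250:400]
    else:b=im[225:385,330:480]
save("pre.png",np.hstack([cv2.resize(x,None,fx=2.6,fy=2.6,interpolation=3) for x in(a,b)]))
im,d,X=cloud("wrist");np.savez("pre_w.npz",im=im,d=d,X=X)
E
```

```text
11.8167 [-0.00016928  0.00028359  0.00024807] [ 0.38738526  0.09128559 -1.8068226 ]
```

View pics/pre.png

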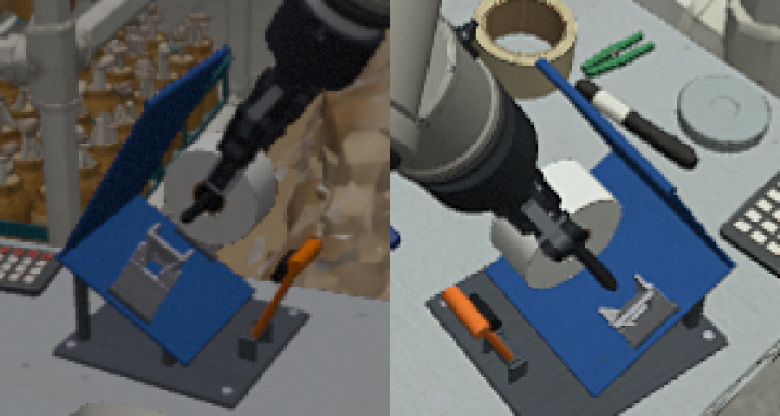

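The roll hangs above the mouth, with its axle ends (left crop 195,210; right crop 605,275) in line with the two leaves. I insert now.

```bash
python3 - <<'E'
from h import *
f0=np.array(r.read_state()["contact_force"])
for k in(.032,.024,.018,.012,.008,.004,0,-.002):
    hit=r.move_straight(seat-(G+k)*e,speed=.04,max_force=45)
    s=r.read_state();f=np.array(s["contact_force"])-f0
    print(k,hit,"f e/n/y",(f@e).round(1),(f@nv).round(1),(f@yd).round(1),"depth err",(((s["eef_pos"]-seat)@e+G)*1000).round(1),np.round(s["torque"],2))
    if hit: break
print(s["time_s"])
for n in("side","scene"):
    im,d,X=cloud(n);save("ins_"+n+".png",im)
    if n=="side":a=im[160:270,270:380]
    else:b=im[255:365,350:460]
save("ins.png",np.hstack([cv2.resize(x,None,fx=3.6,fy=3.6,interpolation=3) for x in(a,b)]))
E
```

```text
0.032 False f e/n/y 0.5 0.0 1.3 depth err -32.0 [ 0.06  0.41 -0.04]
0.024 False f e/n/y -0.6 1.7 2.6 depth err -23.9 [-0.04  0.1  -0.03]
0.018 False f e/n/y -1.9 1.6 0.6 depth err -17.9 [ 0.01  0.05 -0.01]
0.012 False f e/n/y 2.9 1.5 0.7 depth err -11.4 [ 0.    0.14 -0.01]
0.008 False f e/n/y 10.7 2.0 0.1 depth err -6.9 [-0.12  0.06  0.14]
0.004 False f e/n/y 2.7 -0.2 0.5 depth err -3.6 [-0.03  0.65  0.07]
0 False f e/n/y -0.3 -0.9 -0.1 depth err 0.1 [ 0.06  0.45 -0.01]
-0.002 False f e/n/y -10.1 -2.0 1.3 depth err 1.1 [ 0.21  0.76 -0.04]
14.7667
```

View pics/ins.png

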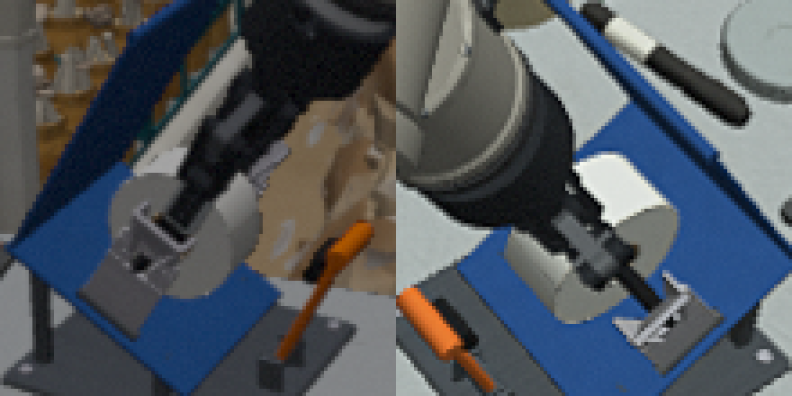

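The axle end now sits in the hole (left crop 140,262), and the force fell off after a 10 N peak, which fits a snap-in. I release, back off and check.

```bash
python3 - <<'E'
from h import *
r.move_straight(seat-G*e,speed=.03)
command_gripper(.052);print(r.read_state()["grip_width"],r.read_state()["contact_force"])
print(r.move_straight(seat-(G+.16)*e,speed=.1,max_force=25))
command_gripper(0)
g=sgn();q=quat(e,g*yd)
c=lambda x,z:x*xd-.1808*yd+z*zd
off=-.018*nv-.015*e
r.move_straight(c(.475,.24)+off,q,speed=.2)
r.move_straight(c(.515,.108)+off,q,speed=.15)
s=r.read_state();print(s["time_s"],s["contact_force"])
for n in("side","scene"):
    im,d,X=cloud(n)
    if n=="side":a=im[160:270,270:380]
    else:b=im[255:365,350:460];
    np.savez("rel_"+n+".npz",im=im,d=d,X=X)
save("rel.png",np.hstack([cv2.resize(x,None,fx=3.6,fy=3.6,interpolation=3) for x in(a,b)]))
E
```

```text
0.05223665565451946 [-0.35656008  0.55832108 -0.37323161]
FalseTraceback (most recent call last):
  File "<stdin>", line 10, in <module>
workcell.PlanningError: the arm cannot follow that straight line within its joint ranges
```

```bash
python3 - <<'E'
from h import *
g=sgn();c=lambda x,z:x*xd-.1808*yd+z*zd
for a in(0,8,15):
    a=np.radians(a);e2=np.sin(a)*xd-np.cos(a)*zd;n2=np.cos(a)*xd+np.sin(a)*zd;off=-.018*n2-.015*e2
    q=quat(e2,g*yd);print(a,[None if (j:=r.solve_ik(c(*p)+off,q)) is None else np.round(j,2) for p in((.475,.24),(.515,.108),(.6,.118))])
a=np.radians(8);e2=np.sin(a)*xd-np.cos(a)*zd;n2=np.cos(a)*xd+np.sin(a)*zd;off=-.018*n2-.015*e2
q=quat(e2,g*yd)
r.reach(c(.475,.26)+off,q)
r.move_straight(c(.515,.108)+off,q,speed=.15)
s=r.read_state();print(s["time_s"],s["contact_force"],s["grip_width"])
for n in("side","scene"):
    im,d,X=cloud(n)
    if n=="side":a=im[160:270,270:380]
    else:b=im[255:365,350:460];
    np.savez("rel_"+n+".npz",im=im,d=d,X=X)
save("rel.png",np.hstack([cv2.resize(x,None,fx=3.6,fy=3.6,interpolation=3) for x in(a,b)]))
E
```

```text
0.0 [array([-0.69,  0.28,  1.61, -0.  ,  1.24, -2.1 ]), array([-0.65,  0.49,  1.69, -0.  ,  0.96, -2.06]), array([-0.59,  0.61,  1.44, -0.  ,  1.09, -2.  ])]
0.13962634015954636 [array([-0.74,  0.22,  1.72,  0.09,  1.09, -2.19]), array([-0.7 ,  0.44,  1.81,  0.1 ,  0.78, -2.17]), array([-0.62,  0.55,  1.57,  0.08,  0.9 , -2.07])]
0.2617993877991494 [array([-0.79,  0.17,  1.81,  0.19,  0.96, -2.29]), array([-0.74,  0.41,  1.9 ,  0.24,  0.62, -2.33]), array([-0.65,  0.51,  1.68,  0.18,  0.73, -2.18])]
20.1417 [0.09120439 0.6906631  0.56543096] 0.0003218340158472798
```

View pics/rel.png

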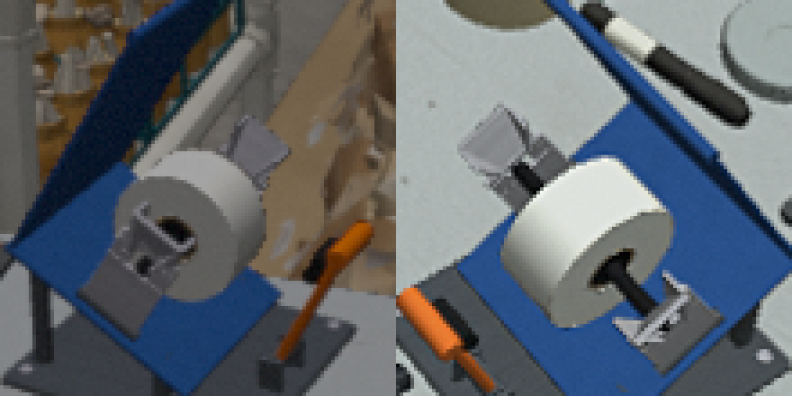

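The roll is seated: the axle ends show in both leaves (left crop 145,265; right crop 665,325), and the leaves stand as they did before. I swing the brake arm up next.

```bash
python3 - <<'E'
from h import *
g=sgn();c=lambda x,z:x*xd-.1808*yd+z*zd
a=np.radians(8);e2=np.sin(a)*xd-np.cos(a)*zd;n2=np.cos(a)*xd+np.sin(a)*zd;off=-.018*n2-.015*e2
q=quat(e2,g*yd)
for x,z in((.565,.113),(.585,.117),(.605,.118)):
    hit=r.move_straight(c(x,z)+off,q,speed=.05,max_force=9)
    s=r.read_state();print(x,hit,"pushed handle x",((s["eef_pos"]-off)@xd).round(4),"f x",np.dot(s["contact_force"],xd).round(1))
    if hit:break
r.hold(.3)
r.move_straight(c(.52,.12)+off,q,speed=.12)
r.move_straight(c(.46,.26)+off,q,speed=.2)
for n in("side","scene"):
    im,d,X=cloud(n)
    if n=="side":A=im[160:270,270:380]
    else:B=im[255:365,350:460];
    L=np.dstack([X@xd,X@yd,X[...,2]]);hsv=cv2.cvtColor(im,cv2.COLOR_RGB2HSV);h,s,v=cv2.split(hsv)
    near=(np.abs(L[...,0]-.64)<.17)&(np.abs(L[...,1]+.18)<.12)
    o=near&(h>3)&(h<20)&(s>170)&(v>80)&(X[...,2]>.1);print(n,"handle",L[o].mean(0).round(4),o.sum())
    w=near&(s<40)&(v>100)&(np.abs(L[...,1]+.1808)<.024)&(np.abs((X-seat)@nv)<.05)&((X-seat)@e<.03)&((X-seat)@e>-.05);P=(X-seat)[w]
    print(" white y",np.percentile(P@yd,[2,98]).round(4),"rim radius",np.percentile(np.hypot(P@nv,P@e),[50,90]).round(4),"n",np.percentile(P@nv,[1,99]).round(4),"e",np.percentile(P@e,1).round(4))
    grey=near&(s<60)&(L[...,2]>.09)&(L[...,2]<.15)&(np.abs(L[...,0]-.65)<.05)
    for sg in(1,-1):
        gg=grey&((L[...,1]+.1808)*sg>.048);print(" leaf",sg,np.percentile(L[gg][:,1],[3,50,97]).round(4))
print(r.read_state()["time_s"])
save("fin.png",np.hstack([cv2.resize(x,None,fx=3.6,fy=3.6,interpolation=3) for x in(A,B)]))
E
```

```text
0.565 False pushed handle x 0.5649 f x 0.8
0.585 False pushed handle x 0.5852 f x 0.1
0.605 True pushed handle x 0.595 f x -3.3
side handle [ 0.5926 -0.1737  0.1206] 89
 white y [-0.0179  0.0212] rim radius [0.0388 0.0406] n [-0.0282  0.0348] e -0.04
 leaf 1 [-0.1249 -0.1192 -0.1079]
 leaf -1 [-0.2517 -0.242  -0.2339]
scene handle [ 0.5926 -0.1843  0.1216] 171
 white y [-0.0206  0.0191] rim radius [0.0383 0.0421] n [-0.0382  0.0368] e -0.0423
 leaf 1 [-0.1281 -0.1226 -0.1102]
 leaf -1 [-0.2535 -0.2441 -0.2347]
24.3667
```

View pics/fin.png

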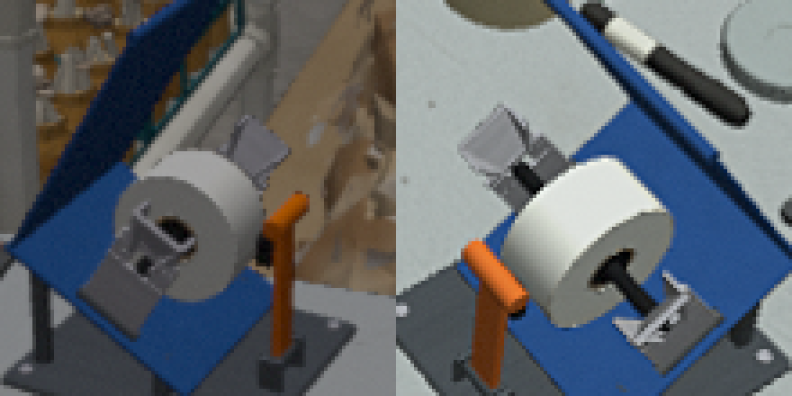

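The brake arm stands upright (left crop 290,270) with its pad before the roll. The push stopped on force at exactly the stop position (0.595 expected, 0.595 reached). The roll, leaves and handle agree with the seated geometry, and the robot is clear.

```bash
python3 -c "
from h import *
print(r.read_state()['contact_force']);r.finish_job()"
```

```text
[ 0.46059193 -0.01636618 -0.37962635]
the job is handed in; nothing more can be done
```

The roll is loaded in the dispenser, the brake arm is up against its stop, and the job was handed in at about 24 s of the 58 s allowed; the hand-in gives no verdict.

**What I did:** I gripped the roll by its flat faces near the upper rim. I pressed it down the mouth with the gripper tilted 30 degrees, and the force peaked near 11 N and then dropped as the axle snapped in. I opened to 52 mm, backed out along the mouth, and pushed the brake handle back with closed fingertips until the push stopped on the 9 N force limit.

**Last checks:**
- **Roll:** its faces are about ±20 mm and its rim about 41 mm from the seat, which matches a seated roll.
- **Leaves:** their measured positions changed by no more than about 2 mm from before the insertion, and the axle ends show in the leaves in the pictures.
- **Brake arm:** the push stopped with the handle at x = 0.595 m, where the stop should be. The cameras put the handle's visible surface at 0.593 m.
- **Robot:** it stood clear, with less than 1 N on the tool.

**Problems on the way:** one straight-line move after the release was refused for joint limits. I pushed the brake with a steeper tool angle (8 degrees) instead. I did not re-measure the marker, spool, tape roll and cup; the arm's path stayed clear of them and I saw no unexpected forces.

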